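# Set up the bench meter on its folding stand

### The job

First swing the stand's folded wire brace up and over until it snaps home against its end stop, and let go of it. Then hook the far lip of the grey parts caddy and slide it towards you, without lifting or tipping it, until all of it is on the dark bench mat; then lift the hand-held meter out and set it gently in the stand's seat, middle of the seat, foot down, screen to the front, leaning back against the brace. Leave everything else on the bench where it is.

Things in the scene. Friction and masses are not known exactly. Their poses are not given: they have to be found in the camera images.
- brace (a joint): angle of the stand's steel wire brace, a U-shaped bail. 0 = folded down level, pointing out of the stand's front (-x); grows as the bar swings up and over to the back; 1.92 rad = end stop, leaning 20 degrees past upright. Over-centre spring: let go below about 1.5 rad it snaps back to 0, above that it snaps to the end stop and stays. Lifting the bar takes about 4 N
- brace_bar (a point): middle of the brace's round cross bar (on its axis): 10 mm thick, along the stand's y, 93 mm from the hinge axis, between two 8 mm side legs 124 mm apart; 30 mm above the table when folded, with bare table below it and 30 mm free between it and the seat
- brace_hinge (a point): a point on the hinge axis of the brace, midway between its legs, 30 mm above the table; the axis runs along the stand's y
- stand: the meter stand, fixed to the table: dark steel base 112 x 160 x 8 mm, origin under its middle on the table; its front is -x, its y runs along the seat. On it is a trough-shaped seat, then two hinge lugs 38 mm high at y = +-72 mm
- seat (a point): middle of the floor of the seat, a trough 80 mm long (stand's y) and 42 mm wide inside. Its floor slopes down to the back by 20 degrees, so that a thing standing square on it leans back 20 degrees, against the bar of the opened brace. Front lip 10 mm, back lip 14 mm high, square to the floor, 6 mm thick. This point has the stand's axes (not tilted)
- caddy: loose grey open box, 100 (x) x 148 (y) x 65 mm high, walls and floor 4 mm, about 0.75 kg with contents; origin under its middle, near wall -x, far wall +x. Cross walls divide it into 2 x 2 equal compartments of 44 x 68 mm: the meter stands in one of the two near ones, a black plug adapter 55 mm high in the other; the far two are empty
- caddy_lip (a point): middle of the top outer edge of the caddy's far wall, 65 mm above its underside
- mat: dark grey bench mat, flush with the table (1 mm, no step to slide over), 190 mm deep (x) by 740 mm wide (y), origin at its middle
- meter_center (a point): centre of the hand-held meter: black box 34 (x, thickness) x 60 (y, width) x 140 mm (z, height), 0.2 to 0.4 kg, standing upright in the caddy with play, its floor end 5 mm above the table, half of it above the caddy's rim. z points to its top, its screen and dial are on the -x face
- meter_screen (a point): point in the middle of the meter's width on its screen face (-x), 100 mm above its foot
- caddy_fl (a point): bottom outer corner of the caddy, far left (+x, +y)
- caddy_fr (a point): bottom outer corner of the caddy, far right (+x, -y)
- caddy_nl (a point): bottom outer corner of the caddy, near left (-x, +y)
- caddy_nr (a point): bottom outer corner of the caddy, near right (-x, -y)
- screwdriver: bystander, to be left alone: red-handled screwdriver, 190 mm long, about 30 mm thick, lying on the table along x about y = 0
- battery: bystander, to be left alone: small block battery 46 x 26 x 17 mm lying on the table near y = 0, beyond the screwdriver
- breadboard: bystander, to be left alone: white plug-in board 55 x 165 x 10 mm at the back
- keypad: bystander, to be left alone: flat keypad 75 x 70 x 7 mm at the back
- water_bottle: bystander, to be left alone: water bottle, 64 mm across, 200 mm tall, at the back
- spool: bystander, to be left alone: grey reel 64 mm across, 30 mm high, at the back
- parts_box: bystander, to be left alone: clear divided box 120 x 90 x 30 mm at the left
- meter: the same meter; origin under the middle of its foot, axes as at its centre
Not all that is in view belongs to the job. Of the things like the meter, leave any that is blue; of the rest the smaller one is meant.

How it is judged:
By the outcome, as a careful person would: the job done as asked, in the order asked, and still so for the second after the job is handed in, with the robot touching nothing.
It also fails if it takes over 72 s, if anything falls off the work surface, if the arm or the gripper's body presses on something with over 40 N, if the wrist force passes 120 N, or if a joint passes its speed limit or range.

### The arm

A 7-joint arm with a two-finger parallel gripper is mounted at the origin on the work surface. World frame = base frame: x ahead of the robot, y to its left, z up, the work surface at z = 0. Lengths are in m, angles in rad, forces in N, time in s.
With the tool pointing down it reaches from about 0.35 to 0.9 m from the base axis. Payload 7.2 kg.
Tool frame: the origin (TCP) lies on the centre line of the jaws, within the pads' length; the fingertips stand 11 mm ahead of it and the grasp point (between the pads) lies 8 mm behind it; y points along the fingers, z is the direction in which the jaws open and shut, and the axes are right-handed (so a half turn about y gives the same grasp; the last joint's range is limited). The gripper opens to 85 mm and grips with 20 to 120 N. Pads are 22 mm wide; open, the fingers measure 114 mm over their backs; the gripper's body (76 mm by 85 mm) begins 54 mm behind the grasp point. The pads swing forward as they close: fully open they stand 13 mm farther back than shut.
Start: joints at [-1.313, 0.411, -0.013, 1.596, 0.006, 1.134, -0.082], TCP at [0.2, 0.592, 0.242] pointing down, gripper open.
Joint ranges: [-2.95, 2.95], [-0.29, 1.99], [-1.47, 1.44], [0.14, 2.54], [-1.03, 4.17], [0.13, 1.85], [-2.86, 2.86]. Speed limits (rad/s): [2.39, 2.39, 3.01, 3.01, 3.14, 3.14, 3.14].

### API

Orientations are given as a unit quaternion [x, y, z, w].
In Python, from bench import manip gives the robot as it stands.
- The arm moves only by the shell command python3 -m inch 'ROWS' [FORCE]. ROWS is JSON, a list of rows, each a list of 3 entries, a list of its own where there are three numbers: the shift along the tool's x, y, z in units of 25 mm (1.0 is 25 mm), then the turn, a rotation vector about the tool's x, y, z in units of 6 degrees (1.0 is 6 degrees), then the opening, from 0 (shut) to 1 (fully open). In form: [[[tx, ty, tz], [rx, ry, rz], gripper], ...]. A call has exactly 5 rows; each row is the pose to reach, as a shift and turn from the pose commanded when the call began, along the tool's axes at that moment; what a row does not reach only later rows make up. A row lasts 1/8 s, in which the tool goes at most 62.5 mm and 10.7 degrees, less where a joint would pass 70% of its speed; a pose out of reach is approached as far as the arm can. A call with a gripper value outside its range is refused whole. The fingers move at their own pace and stop on an object; FORCE is the grip in N (left out, the last holds). Time passes only in rows, so rows that repeat a pose let the fingers close, or fill a call up. It gives the time, the measured TCP pose, the force and the opening at its end, in the units of the state.
- manip.read_state(): the state, without advancing time (a new reading comes with each control period).
- manip.snapshot(name): name is "scene" or "top"; returns a dict with "color" (420x560x3 uint8, red, green, blue), "fx", "fy", "cx", "cy" (pixels), "pose" (4x4, takes a point from camera to world coordinates). Camera axes: x right, y down, z forward; pixel columns grow to the right and rows downward; lengths in m; the calibration is good to about 2 mm. A picture is of the moment at which its call begins. There is no depth.
- manip.hand_in(): hands the job in, once; it reports no verdict.
The state is a dict: "time_s": time; "joint_pos": joint angles; "joint_velocities": joint speeds; "tau": joint torques, N m; "eef_pos": TCP position; "orientation": TCP orientation; "wrist_force": force on the tool from outside, world axes, zero at the start; "ft_torque": the same for the moment, N m; "gripper_width": opening from 0.0 (shut) to 1.0 (fully open).
Only numpy, scipy, OpenCV 4.12 (cv2) and the standard library are available. Lean on these libraries where they do the work, as an engineer would, in place of code of your own. Each camera call takes 0.05 s, during which the arm holds its last target. There are 200 camera calls.

## Working session

There is one attempt and no reset: what is moved stays moved. The work goes in short steps, Python scripts to look and compute and a shell command to move; the robot and the scene stay as the last step left them, time stands still between calls to the robot, and variables do not carry over. Pictures are saved under pics/ and viewed, about 8 in all and at most 12, crops included, and the job is handed in when it is done.

```bash
mkdir -p pics
cat > h.py <<'E'
import numpy as np, cv2
from bench import manip
from scipy.spatial.transform import Rotation as R
def snap(n,f):
    s=manip.snapshot(n); cv2.imwrite(f'pics/{f}.png',s['color'][:,:,::-1]); np.savez(f'pics/{f}.npz',**{k:s[k] for k in('fx','fy','cx','cy','pose')}); return s
def load(f): return np.load(f'pics/{f}.npz')
def ray(s,u,v):
    T=np.array(s['pose']); d=T[:3,:3]@[(u-s['cx'])/s['fx'],(v-s['cy'])/s['fy'],1]; return T[:3,3],d
def onz(s,u,v,z=0):
    o,d=ray(s,u,v); return (o+d*(z-o[2])/d[2])
def proj(s,p):
    T=np.array(s['pose']); c=T[:3,:3].T@(np.array(p)-T[:3,3]); return c[0]/c[2]*s['fx']+s['cx'],c[1]/c[2]*s['fy']+s['cy']
def tri(sa,a,sb,b):
    o,d=ray(sa,*a);p,e=ray(sb,*b); t=np.linalg.lstsq(np.c_[d,-e],p-o,rcond=None)[0]; return (o+d*t[0]+p+e*t[1])/2
E
python3 - <<'E'
from h import *
np.set_printoptions(precision=4,suppress=True)
a=snap('scene','s0');b=snap('top','t0')
for s in(a,b): print(s['fx'],s['cx'],np.array(s['pose']))
m=np.vstack([a['color'],b['color']])
st=manip.read_state()
print(st['eef_pos'],st['orientation'],R.from_quat(st['orientation']).as_matrix(),st['gripper_width'],st['time_s'])
E
```

```text
413.1462432463193 281.9625065044736 [[ 0.6611  0.4354 -0.611   1.0892]
 [ 0.7502 -0.3984  0.5277 -0.3974]
 [-0.0137 -0.8072 -0.5901  0.6309]
 [ 0.      0.      0.      1.    ]]
388.5156670822299 277.7443575475825 [[-0.0037 -0.9924  0.1231  0.3933]
 [-1.      0.003  -0.0052  0.0819]
 [ 0.0047 -0.1231 -0.9924  1.0066]
 [ 0.      0.      0.      1.    ]]
[0.1999 0.5917 0.2415] [ 0.6983 -0.1147  0.1146 -0.6972] [[ 0.9474 -0.0004  0.3201]
 [-0.3201 -0.0015  0.9474]
 [ 0.0001 -1.     -0.0015]] 1.0021535131834847 0.1
```

View pics/s0.png

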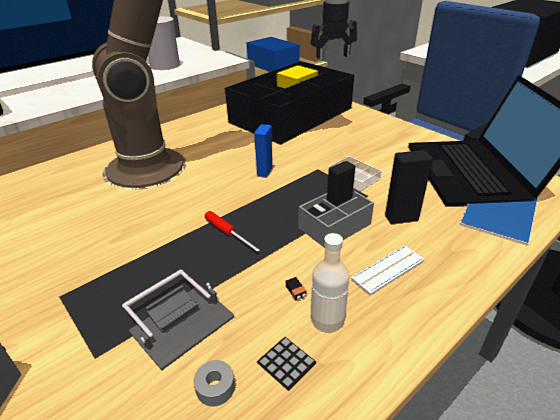

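View pics/t0.png

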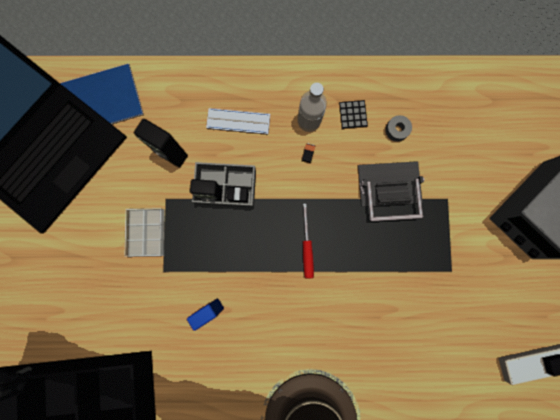

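Candidates like the meter, in the top view: blue box (205,315), which is excluded; large black box (160,142); smaller black box standing in the caddy (203,190). The last is the smaller non-blue one and it stands in the caddy, so it is the one meant. I'll confirm in enlarged crops.

Run:
```python
from h import *
t=cv2.imread('pics/t0.png');s=cv2.imread('pics/s0.png')
f=lambda i,x,y,w,h,k:cv2.resize(i[y:y+h,x:x+w],None,fx=k,fy=k,interpolation=cv2.INTER_CUBIC)
cv2.imwrite('pics/c1.png',np.vstack([np.hstack([f(t,180,150,80,60,5),f(t,350,155,80,70,5)[:300]]),np.hstack([f(s,285,145,100,75,4),f(s,118,260,120,90,3.3333)[:300]])]))
```

```text
(no output)
```

View pics/c1.png

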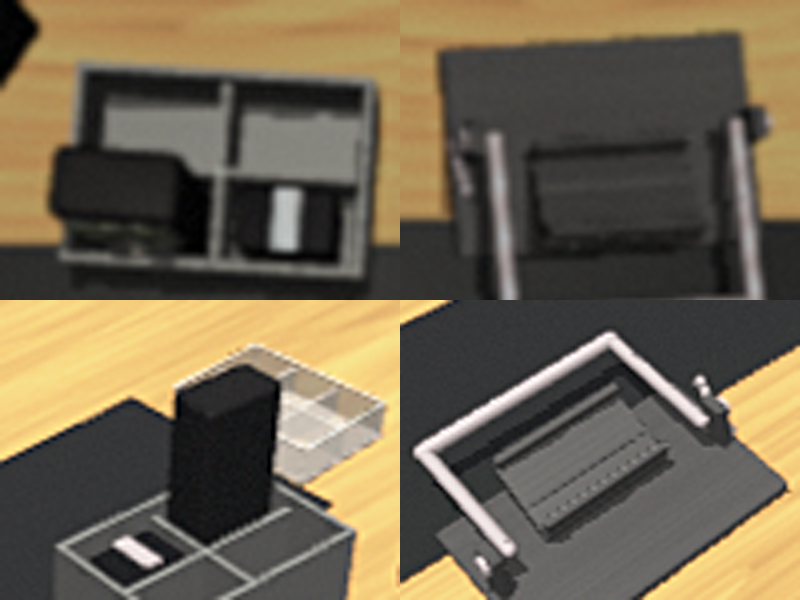

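Run:
```python
from h import *
from scipy.optimize import least_squares
np.set_printoptions(precision=4,suppress=True)
t=load('t0');s=load('s0')
def fit(obs,x0):
    def W(p,q): return np.r_[p[:2]+R.from_euler('z',p[2]).as_matrix()[:2,:2]@q[:2],q[2]]
    r=least_squares(lambda p:np.ravel([np.array(proj(c,W(p,np.array(q))))-uv for c,q,uv in obs]),x0)
    print(r.x,np.degrees(r.x[2]));print(r.fun.reshape(-1,2)); return r.x
h=.065
fit([(t,(.05,.074,h),(195.4,162.8)),(t,(.05,-.074,h),(255,165.8)),(t,(-.05,-.074,h),(252.6,204.8)),(t,(-.05,.074,h),(191.4,201.4)),
 (s,(.05,.074,h),(372.8,202.8)),(s,(-.05,-.074,h),(299.3,206.8))],[.5,.2,0])
# bar corners: hinge offset unknown -> fit stand base & bar separately
fit([(t,(.056,.08,.008),(357.8,164.4)),(t,(.056,-.08,.008),(417.8,161.8)),(s,(.056,.08,.008),(233.8,316.2))],[.5,-.2,0])
for u in[(371,219.5),(421,216.5)]: print(onz(t,*u,.03))
for u in[(181,271.6),(123.6,306.)]: print(onz(s,*u,.03))
# leg hinge ends top crop
for u in[(350+95/5,155+135/5),(350+337/5,155+122/5)]: print('leg',onz(t,*u,.03))
# seat inner corners
for u in[(528,145),(686,140),(703,235),(543,240)]: print('seat',onz(t,350+(u[0]-400)/5-.4,155+u[1]/5-.4,.02))
# mat
for u in[(165,199),(449,199),(451,271),(164,271)]: print('mat',onz(t,*u,0))
# meter top
for u in[(60,150),(178,155),(170,222),(52,215)]: print('met',onz(t,180+u[0]/5-.4,150+u[1]/5-.4,.145))
for u in[(175,390),(225,365),(280,378),(232,408)]: print('metS',onz(s,285+u[0]/4-.4,145+(u[1]-300)/4-.4,.145))
```

```text
[ 0.5779  0.2102 -0.0575] -3.293377540743266
[[-0.2448 -1.0541]
 [-0.2145 -0.8443]
 [-0.3118  0.0858]
 [ 0.4857  0.2223]
 [ 0.4809 -0.816 ]
 [-1.6562 -0.8268]]
[ 0.5871 -0.2164  0.0254] 1.4558561650219908
[[ 0.1951 -1.0036]
 [ 0.7765 -0.0585]
 [ 0.0399 -1.2397]]
[ 0.4904 -0.1589  0.03  ]
[ 0.4976 -0.2859  0.03  ]
[ 0.4945 -0.1592  0.03  ]
[ 0.5015 -0.2854  0.03  ]
leg [ 0.5868 -0.157   0.03  ]
leg [ 0.5933 -0.2814  0.03  ]
seat [ 0.5846 -0.1753  0.02  ]
seat [ 0.587  -0.2572  0.02  ]
seat [ 0.5373 -0.2638  0.02  ]
seat [ 0.535  -0.1813  0.02  ]
mat [0.549  0.3715 0.    ]
mat [ 0.5468 -0.3731  0.    ]
mat [ 0.36   -0.3674  0.    ]
mat [0.3628 0.3681 0.    ]
met [0.5706 0.2714 0.145 ]
met [0.5682 0.2182 0.145 ]
met [0.5376 0.2212 0.145 ]
met [0.541  0.2742 0.145 ]
metS [0.5405 0.219  0.145 ]
metS [0.5406 0.2613 0.145 ]
metS [0.5723 0.2734 0.145 ]
metS [0.5759 0.2281 0.145 ]
```

The crops show the caddy with the small black meter in the near-left compartment and the plug beside it (near right). The brace is folded over the mat, with its bar corners at top-view pixels (371,219) and (421,216).

```bash
cat >> h.py <<'E'
def Rz(yaw,tilt=0):
    "tool y down, tool z at heading yaw; tilt: rotate about tool x"
    c,s=np.cos(yaw),np.sin(yaw); y=np.array([0,0,-1.]); z=np.array([c,s,0]); return np.c_[np.cross(y,z),y,z]
def plan(targets,Rt=None,p0=None,R0=None):
    st=manip.read_state(); p0=np.array(st['eef_pos']) if p0 is None else p0; R0=R.from_quat(st['orientation']).as_matrix() if R0 is None else R0
    Rt=R0 if Rt is None else Rt
    rv=R.from_matrix(R0.T@Rt).as_rotvec(degrees=True)/6
    for t in targets: print(np.round(R0.T@(np.array(t)-p0)/.025,2),np.round(rv,2))
    print('at',np.round(p0,4),'t',st['time_s'],'w',round(st['gripper_width'],3),'F',np.round(st['wrist_force'],1))
E
python3 - <<'E'
from h import *
plan([[.35,.2,.24],[.496,-.222,.2],[.496,-.222,.12]],Rz(np.radians(2.7)))
E
```

```text
[ 10.7    0.08 -12.92] [1.000e-02 1.144e+01 1.000e-02]
[ 21.64   1.7  -27.04] [1.000e-02 1.144e+01 1.000e-02]
[ 21.64   4.9  -27.04] [1.000e-02 1.144e+01 1.000e-02]
at [0.1999 0.5917 0.2415] t 0.1 w 1.002 F [-0.2 -0.4  0.3]
```

```bash
python3 -m inch '[[[10.7,0,-12.9],[0,6,0],0.3],[[10.7,0,-12.9],[0,6,0],0.3],[[10.7,0,-12.9],[0,6,0],0.3],[[10.7,0,-12.9],[0,6,0],0.3],[[10.7,0,-12.9],[0,6,0],0.3]]' 30
python3 - <<'E'
from h import *
plan([[.496,-.222,.2],[.496,-.222,.12]],Rz(np.radians(2.7)))
E
```

```text
time_s: 0.72
eef_pos: [0.3124, 0.2983, 0.2422]
orientation: [-0.628, 0.325, -0.325, 0.628]
wrist_force: [1.4, -0.0, 1.2]
gripper_width: 0.299
[21.23  1.69 -6.03] [-0.    5.43 -0.  ]
[21.23  4.89 -6.03] [-0.    5.43 -0.  ]
at [0.3124 0.2983 0.2422] t 0.725 w 0.299 F [ 1.4 -0.   1.2]
```

```bash
python3 -m inch '[[[21.2,1,-6],[0,5.4,0],0.3],[[21.2,1,-6],[0,5.4,0],0.3],[[21.2,1,-6],[0,5.4,0],0.3],[[21.2,1,-6],[0,5.4,0],0.3],[[21.2,1,-6],[0,5.4,0],0.3]]'
python3 - <<'E'
from h import *
plan([[.496,-.222,.2],[.496,-.222,.12]],Rz(np.radians(2.7)))
E
```

```text
time_s: 1.35
eef_pos: [0.4167, 0.0043, 0.2282]
orientation: [-0.512, 0.487, -0.487, 0.513]
wrist_force: [1.4, 1.3, -0.1]
gripper_width: 0.303
[9.2  1.12 2.7 ] [-0.01  0.04 -0.01]
[9.21 4.32 2.7 ] [-0.01  0.04 -0.01]
at [0.4167 0.0043 0.2282] t 1.35 w 0.303 F [ 1.4  1.3 -0.1]
```

Go to above the bar and look from the cameras at close height.

```bash
python3 -m inch '[[[9.2,1,2.7],[0,0,0],0.3],[[9.2,1,2.7],[0,0,0],0.3],[[9.2,2,2.7],[0,0,0],0.3],[[9.2,5.5,2.7],[0,0,0],0.3],[[9.2,5.5,2.7],[0,0,0],0.3]]'
python3 - <<'E'
from h import *
a=snap('scene','s1');b=snap('top','t1')
k=lambda i,x,y,w,h:cv2.resize(i[y:y+h,x:x+w,::-1],(400,400),interpolation=cv2.INTER_CUBIC)
cv2.imwrite('pics/c2.png',np.hstack([k(a['color'],100,230,140,140),k(b['color'],330,150,110,110)]))
plan([[.496,-.222,.022]],Rz(np.radians(2.7)))
E
```

```text
time_s: 1.98
eef_pos: [0.4958, -0.2213, 0.0887]
orientation: [0.513, -0.487, 0.487, -0.512]
wrist_force: [1.8, 0.3, 0.3]
gripper_width: 0.3
[0.01 2.52 0.18] [ 0.09  0.01 -0.  ]
at [ 0.4922 -0.2219  0.0851] t 2.075 w 0.3 F [ 0.3 -0.  -0.1]
```

View pics/c2.png

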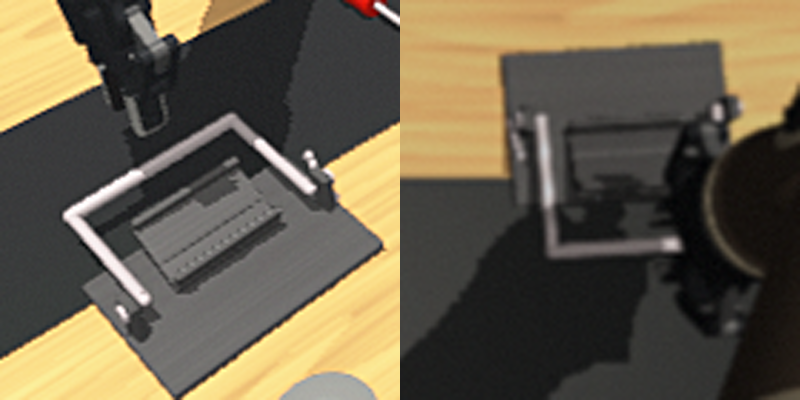

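```bash
python3 -m inch '[[[0,1.2,0.1],[0,0,0],0.3],[[0,2.2,0.1],[0,0,0],0.3],[[0,2.5,0.1],[0,0,0],0.3],[[0,2.5,0.1],[0,0,0],0.3],[[0,2.5,0.1],[0,0,0],0.3]]' 
python3 -m inch '[[[0,0,0],[0,0,0],0.0],[[0,0,0],[0,0,0],0.0],[[0,0,0],[0,0,0],0],[[0,0,0],[0,0,0],0],[[0,0,0],[0,0,0],0]]' 30
python3 - <<'E'
from h import *
st=manip.read_state();p=np.array(st['eef_pos']);R0=R.from_quat(st['orientation']).as_matrix()
u=np.array([np.cos(np.radians(2.7)),np.sin(np.radians(2.7)),0])
T=[]
for a in [.2,.4,.6,.8,1.0,1.2,1.4,1.55,1.7,1.8,1.88]:
    T.append(p+u*.093*(1-np.cos(a))+np.array([0,0,.093*np.sin(a)]))
plan(T)
E
```

```text
time_s: 2.7
eef_pos: [0.4989, -0.22, 0.0294]
orientation: [-0.512, 0.486, -0.488, 0.513]
wrist_force: [0.4, -0.5, 0.2]
gripper_width: 0.303
time_s: 3.32
eef_pos: [0.497, -0.2201, 0.0291]
orientation: [0.513, -0.488, 0.487, -0.512]
wrist_force: [-5.8, 0.2, 9.4]
gripper_width: 0.103
[-0.   -0.74  0.07] [0. 0. 0.]
[-0.   -1.45  0.29] [0. 0. 0.]
[ 0.   -2.1   0.65] [0. 0. 0.]
[ 0.   -2.67  1.13] [0. 0. 0.]
[ 0.   -3.13  1.71] [0. 0. 0.]
[ 0.01 -3.47  2.37] [0. 0. 0.]
[ 0.01 -3.67  3.08] [0. 0. 0.]
[ 0.01 -3.72  3.64] [0. 0. 0.]
[ 0.01 -3.69  4.2 ] [0. 0. 0.]
[ 0.01 -3.63  4.56] [0. 0. 0.]
[ 0.01 -3.55  4.85] [0. 0. 0.]
at [ 0.497  -0.2201  0.0291] t 3.325 w 0.103 F [-5.8  0.2  9.4]
```

```bash
python3 -m inch '[[[0,-0.4,0],[0,0,0],0],[[0,-0.75,0.07],[0,0,0],0],[[0,-1.1,0.17],[0,0,0],0],[[0,-1.45,0.3],[0,0,0],0],[[0,-1.45,0.3],[0,0,0],0]]'
python3 - <<'E'
from h import *
plan([[0,0,0]])
a=snap('scene','s2')
k=lambda i,x,y,w,h:cv2.resize(i[y:y+h,x:x+w,::-1],(400,400),interpolation=cv2.INTER_CUBIC)
cv2.imwrite('pics/c3.png',k(a['color'],100,230,140,140))
E
```

```text
time_s: 3.95
eef_pos: [0.5034, -0.2196, 0.0647]
orientation: [0.513, -0.488, 0.486, -0.512]
wrist_force: [-8.2, -0.9, -1.2]
gripper_width: 0.102
[ -9.79   2.67 -19.66] [0. 0. 0.]
at [ 0.5034 -0.2196  0.0647] t 3.95 w 0.102 F [-8.2 -0.9 -1.2]
```

View pics/c3.png

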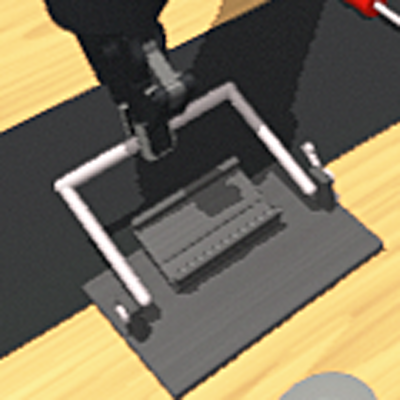

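The bar is gripped and rising. I'll follow the arc.

```bash
python3 -m inch '[[[0,-0.65,0.35],[0,0,0],0],[[0,-1.22,0.83],[0,0,0],0],[[0,-1.68,1.41],[0,0,0],0],[[0,-2.02,2.07],[0,0,0],0],[[0,-2.22,2.78],[0,0,0],0]]' 
python3 -m inch '[[[0,-0.05,0.56],[0,0,0],0],[[0,-0.02,1.12],[0,0,0],0],[[0,0.04,1.48],[0,0,0],0],[[0,0.1,1.7],[0,0,0],0],[[0,0.1,1.7],[0,0,0],0]]' 
python3 -m inch '[[[0,0,0],[0,0,0],0.15],[[0,0,0],[0,0,0],0.25],[[0,0,0],[0,0,0],0.4],[[0,0,0],[0,0,0],0.4],[[0,-1,0],[0,0,0],0.4]]' 
python3 -m inch '[[[0,-2,0],[0,0,0],0.4],[[0,-4,0],[0,0,0],0.4],[[0,-5,0],[0,0,0],0.4],[[-7,-5,0],[0,0,0],0.4],[[-7,-5,0],[0,0,0],0.4]]'
python3 - <<'E'
from h import *
a=snap('scene','s3');b=snap('top','t3')
k=lambda i,x,y,w,h:cv2.resize(i[y:y+h,x:x+w,::-1],(400,400),interpolation=cv2.INTER_CUBIC)
cv2.imwrite('pics/c4.png',np.hstack([k(a['color'],100,230,140,140),k(b['color'],340,140,100,100)]))
plan([[.62,.14,.25]],Rz(np.radians(-3.3)))
E
```

```text
time_s: 4.62
eef_pos: [0.5751, -0.2156, 0.123]
orientation: [-0.512, 0.488, -0.487, 0.513]
wrist_force: [-2.6, 1.1, -3.0]
gripper_width: 0.103
time_s: 5.25
eef_pos: [0.6185, -0.2131, 0.1173]
orientation: [-0.512, 0.487, -0.487, 0.513]
wrist_force: [1.9, 3.5, 3.4]
gripper_width: 0.099
time_s: 5.88
eef_pos: [0.6161, -0.2134, 0.1408]
orientation: [0.513, -0.488, 0.486, -0.512]
wrist_force: [0.4, 0.3, -0.1]
gripper_width: 0.4
time_s: 6.5
eef_pos: [0.6108, -0.0886, 0.2678]
orientation: [-0.512, 0.487, -0.488, 0.512]
wrist_force: [0.8, 1.1, -0.1]
gripper_width: 0.397
[-8.74  0.71  0.88] [ 0.01  1.14 -0.05]
at [ 0.6116 -0.0796  0.2666] t 6.6 w 0.396 F [-0.4  0.6 -0.2]
```

View pics/c4.png

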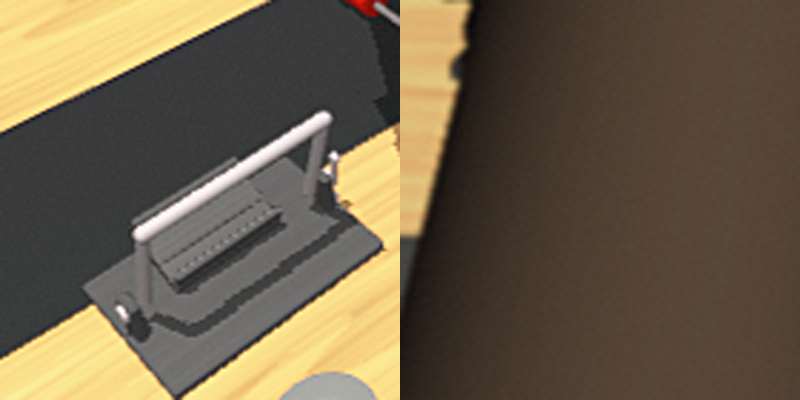

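The brace is standing at its stop: in the scene crop the bar is raised and leans back, with its corners at (141,232) and (325,118). Next I'll bring the open fingers behind the caddy's far wall, with the jaws along the caddy's y so that both fingers push.

Run:
```python
from h import *
t=load('t0')
print('bottle cap',onz(t,316,89,.2),'decoy near foot',onz(t,187,160,0),onz(t,180,166,.0))
s=load('s3'); 
h=np.array([.589,-.219,.03]);c,sn=np.cos(np.radians(2.7)),np.sin(np.radians(2.7))
for y in(.062,-.062): print('bar pred',proj(s,h+np.array([c,sn,0])*.0318+np.array([-sn,c,0])*y+[0,0,.0874]))
print(manip.read_state()['joint_pos'])
plan([[.665,.205,.267]],Rz(np.radians(86.7)))
```

```text
bottle cap [ 0.75936195 -0.00658099  0.2       ] decoy near foot [0.65338156 0.3166657  0.        ] [0.63717282 0.33475236 0.        ]
bar pred (np.float64(211.17510903607814), np.float64(272.26108576570476))
bar pred (np.float64(147.0314057080201), np.float64(312.1486621348102))
[-0.44819519  0.43958729  0.71034412  1.62014944 -0.30744109  1.19768453
  0.39104736]
[-11.23   0.04   2.84] [ -0.03 -13.86  -0.04]
at [ 0.6116 -0.0796  0.2666] t 6.6 w 0.396 F [-0.4  0.6 -0.2]
```

```bash
python3 -m inch '[[[-2,0,0.5],[0,-1.7,0],1],[[-4.5,0,1.1],[0,-3.4,0],1],[[-6.8,0,1.7],[0,-5.1,0],1],[[-9,0,2.3],[0,-6.8,0],1],[[-11.2,0,2.8],[0,-8.5,0],1]]'
python3 - <<'E'
from h import *
plan([[.665,.205,.2]],Rz(np.radians(86.7)))
E
```

```text
time_s: 7.22
eef_pos: [0.6669, 0.1956, 0.2674]
orientation: [0.673, -0.217, 0.217, -0.673]
wrist_force: [0.3, -0.8, -0.3]
gripper_width: 0.998
[-0.28  2.7   0.26] [ 0.   -5.41  0.  ]
at [0.6669 0.1956 0.2674] t 7.225 w 0.998 F [ 0.3 -0.8 -0.3]
```

```bash
python3 -m inch '[[[0,0.5,0.2],[0,-1.5,0],1],[[0,1.5,0.2],[0,-3,0],1],[[0,2.5,0.2],[0,-4.5,0],1],[[-0.2,4,0.2],[0,-5.4,0],1],[[-0.2,5,0.2],[0,-5.4,0],1]]'
python3 - <<'E'
from h import *
a=snap('scene','s4')
k=lambda i,x,y,w,h:cv2.resize(i[y:y+h,x:x+w,::-1],(560,560),interpolation=cv2.INTER_CUBIC)
cv2.imwrite('pics/c5.png',k(a['color'],280,120,140,140))
plan([[.665,.205,.035]],Rz(np.radians(86.7)))
print(manip.read_state()['joint_pos'])
E
```

```text
time_s: 7.85
eef_pos: [0.6647, 0.2008, 0.1404]
orientation: [0.707, -0.023, 0.021, -0.707]
wrist_force: [-0.2, 1.0, 0.4]
gripper_width: 0.997
[0.08 4.08 0.21] [ 0.03 -0.06 -0.05]
at [0.6633 0.2002 0.1371] t 7.9 w 1.003 F [-1.6 -0.6 -3. ]
[-0.54712697  0.63285488  0.28447975  1.52745771 -0.19616783  1.01578421
  1.29685272]
```

View pics/c5.png

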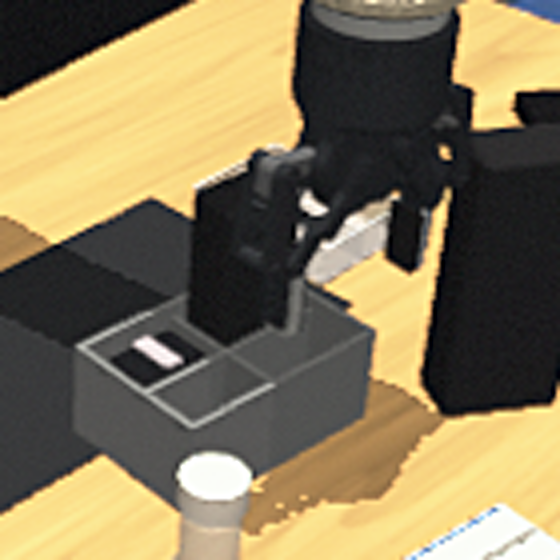

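The gripper is above and behind the caddy's far wall, and the big decoy on the right is clear of it. Descending now.

```bash
python3 -m inch '[[[0,1,0.2],[0,0,0],1],[[0,2,0.2],[0,0,0],1],[[0,3,0.2],[0,0,0],1],[[0,4,0.2],[0,0,0],1],[[0,4,0.2],[0,0,0],1]]'
python3 - <<'E'
from h import *
plan([[.645,.206,.035]],Rz(np.radians(86.7)))
E
```

```text
time_s: 8.52
eef_pos: [0.6647, 0.2054, 0.0408]
orientation: [0.707, -0.024, 0.022, -0.706]
wrist_force: [0.1, 0.5, -0.1]
gripper_width: 0.999
[-0.79  0.23 -0.03] [ 0.02 -0.06 -0.03]
at [0.6647 0.2054 0.0408] t 8.525 w 0.999 F [ 0.1  0.5 -0.1]
```

```bash
python3 -m inch '[[[-0.5,0,0],[0,0,0],1],[[-0.8,0,0],[0,0,0],1],[[-1.0,0,0],[0,0,0],1],[[-1.2,0,0],[0,0,0],1],[[-1.4,0,0],[0,0,0],1]]'
python3 -m inch '[[[-0.2,0,0],[0,0,0],1],[[-0.4,0,0],[0,0,0],1],[[-0.6,0,0],[0,0,0],1],[[-0.8,0,0],[0,0,0],1],[[-1.0,0,0],[0,0,0],1]]'
python3 - <<'E'
from h import *
a=snap('scene','s5');b=snap('top','t5')
k=lambda i,x,y,w,h:cv2.resize(i[y:y+h,x:x+w,::-1],(400,400),interpolation=cv2.INTER_CUBIC)
cv2.imwrite('pics/c6.png',np.hstack([k(a['color'],270,120,120,120),k(b['color'],170,150,100,100)]))
plan([[.645,.206,.035]],Rz(np.radians(86.7)))
E
```

```text
time_s: 9.15
eef_pos: [0.6325, 0.2084, 0.0435]
orientation: [-0.706, 0.021, -0.024, 0.707]
wrist_force: [4.8, 0.0, 2.3]
gripper_width: 0.999
time_s: 9.78
eef_pos: [0.6078, 0.21, 0.0435]
orientation: [-0.706, 0.021, -0.024, 0.707]
wrist_force: [5.1, -0.0, 1.5]
gripper_width: 1.0
[ 1.52  0.34 -0.06] [-0.01 -0.06  0.03]
at [0.6072 0.21   0.0434] t 9.875 w 1.001 F [ 4.5 -1.3  3.8]
```

View pics/c6.png

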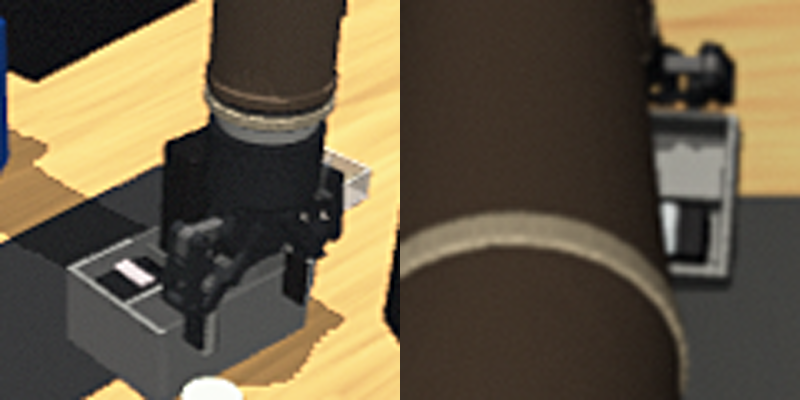

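The caddy is sliding upright with both fingers on its far wall, at about 5 N. Continuing.

```bash
python3 -m inch '[[[-0.3,0,0],[0,0,0],1],[[-0.6,0,0],[0,0,0],1],[[-0.9,0,0],[0,0,0],1],[[-1.2,0,0],[0,0,0],1],[[-1.5,0,0],[0,0,0],1]]'
python3 -m inch '[[[-0.3,0,0],[0,0,0],1],[[-0.6,0,0],[0,0,0],1],[[-0.9,0,0],[0,0,0],1],[[-1.1,0,0],[0,0,0],1],[[-1.3,0,0],[0,0,0],1]]'
python3 -m inch '[[[0.5,0,0],[0,0,0],1],[[1,0,0],[0,0,0],1],[[1,-3,0],[0,0,0],1],[[1,-5,0],[0,0,0],1],[[1,-7,0],[0,0,0],1]]'
python3 -m inch '[[[0,0,-2.5],[0,0,0],1],[[0,0,-5],[0,0,0],1],[[0,0,-7],[0,0,0],1],[[0,0,-7],[0,0,0],1],[[0,0,-7],[0,0,0],1]]'
python3 - <<'E'
from h import *
a=snap('scene','s6');b=snap('top','t6')
k=lambda i,x,y,w,h:cv2.resize(i[y:y+h,x:x+w,::-1],(400,400),interpolation=cv2.INTER_CUBIC)
cv2.imwrite('pics/c7.png',np.hstack([k(a['color'],230,100,120,120),k(b['color'],170,180,100,100)]))
plan([[.5,.245,.25]],Rz(np.radians(86.7)))
E
```

```text
time_s: 10.5
eef_pos: [0.5704, 0.2125, 0.0434]
orientation: [-0.706, 0.021, -0.024, 0.707]
wrist_force: [5.9, -0.2, 3.0]
gripper_width: 1.001
time_s: 11.12
eef_pos: [0.538, 0.2146, 0.0433]
orientation: [-0.706, 0.021, -0.024, 0.707]
wrist_force: [5.9, -0.4, 3.5]
gripper_width: 1.002
time_s: 11.75
eef_pos: [0.5618, 0.2126, 0.2196]
orientation: [0.707, -0.023, 0.023, -0.707]
wrist_force: [0.5, 0.5, 0.0]
gripper_width: 1.001
time_s: 12.38
eef_pos: [0.5502, 0.0385, 0.2172]
orientation: [-0.707, 0.023, -0.023, 0.707]
wrist_force: [0.4, 0.9, 0.0]
gripper_width: 1.004
[-2.51 -1.31  8.07] [-0.   -0.04 -0.01]
at [0.5501 0.0397 0.2171] t 12.475 w 0.999 F [ 0.9  0.6 -0.5]
```

View pics/c7.png

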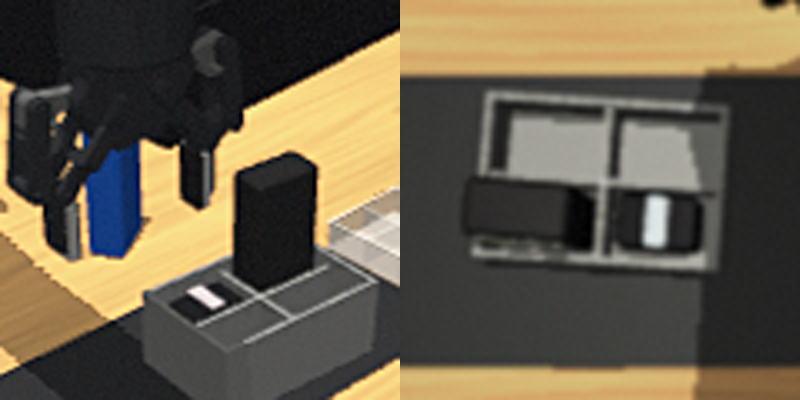

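Run:
```python
from h import *
from scipy.optimize import least_squares
np.set_printoptions(precision=4,suppress=True)
t=load('t6');s=load('s6')
def fit(obs,x0):
    def W(p,q): return np.r_[p[:2]+R.from_euler('z',p[2]).as_matrix()[:2,:2]@q[:2],q[2]]
    r=least_squares(lambda p:np.ravel([np.array(proj(c,W(p,np.array(q))))-uv for c,q,uv in obs]),x0,loss='soft_l1')
    print(r.x,np.degrees(r.x[2]));print(r.fun.reshape(-1,2).round(1)); return r.x
h=.065
S=lambda u,v:(230+u/3.3333-.35,100+v/3.3333-.35)
T=lambda u,v:(170+(u-400)/4-.4,180+v/4-.4)
c=[(t,(.05,.074,h),T(486,90)),(t,(.05,-.074,h),T(729,106)),(t,(-.05,-.074,h),T(718,272)),(t,(-.05,.074,h),T(470,255)),(s,(.05,.074,h),S(377,283)),(s,(.05,-.074,h),S(229,350)),(s,(-.05,-.074,h),S(143,294))]
x=fit(c,[.5,.2,0]);print('top only');fit(c[:4],x)
for q in[(.05,.074),(.05,-.074)]: print('far foot x',x[:2]+R.from_euler('z',x[2]).as_matrix()[:2,:2]@q)
print('mat edge',onz(t,170+40,180+76/4-.4,0))
m=.145
d=[(t,(.017,.03,m),T(468,177)),(t,(-.017,.03,m),T(463,232)),(t,(.017,-.03,m),T(570,186)),(t,(-.017,-.03,m),T(565,240)),
 (s,(-.017,-.03,m),S(236,172)),(s,(-.017,.03,m),S(290,152)),(s,(.017,.03,m),S(318,163)),(s,(.017,-.03,m),S(262,186))]
fit(d,[.47,.24,0]);fit(d[4:],[.47,.24,0]);fit(d[:4],[.47,.24,0])
```

```text
[ 0.4762  0.2181 -0.0642] -3.6778646061163625
[[ 0.   0.1]
 [-0.3 -0.2]
 [-0.4 -0.7]
 [ 0.4 -0.2]
 [ 0.3 -1. ]
 [-0.8  0.5]
 [-0.6 -1. ]]
top only
[ 0.4755  0.2179 -0.0692] -3.966958963404819
[[ 0.2  0.2]
 [-0.2  0.2]
 [-0.5 -0.3]
 [ 0.4 -0.1]]
far foot x [0.5308 0.2888]
far foot x [0.5213 0.1411]
mat edge [0.5497 0.2539 0.    ]
[ 0.4541  0.2528 -0.0582] -3.337130073401202
[[-0.7 -1. ]
 [-0.8  0.5]
 [ 0.7 -1.8]
 [ 0.8  0. ]
 [-2.  -0.9]
 [ 0.1 -2.2]
 [ 0.9 -0.5]
 [-0.7  0.1]]
[ 0.4574  0.2508 -0.0253] -1.4508596819656496
[[-1.6  0. ]
 [-0.  -1.5]
 [ 1.2 -0. ]
 [ 0.1  0.9]]
[ 0.4529  0.2528 -0.0867] -4.964984424465317
[[-0.5 -0.8]
 [-1.   0.7]
 [ 0.9 -0.8]
 [ 0.5  0.9]]
```

The caddy is fully on the mat: its far corners are at x = 0.531 and 0.521, and the mat edge is at about 0.549. The meter is at (0.454, 0.253) with yaw of about -3.5°. Moving over it to grasp its width.

Run:
```python
from h import *
plan([[.454,.253,.23],[.454,.253,.107]],Rz(np.radians(86.5)))
```

```text
[-4.37 -0.51  8.28] [-0.   -0.01 -0.01]
[-4.36  4.41  8.28] [-0.   -0.01 -0.01]
at [0.5501 0.0397 0.2171] t 12.475 w 0.999 F [ 0.9  0.6 -0.5]
```

```bash
python3 -m inch '[[[-1,-0.5,2],[0,0,0],1],[[-2.1,-0.5,4],[0,0,0],1],[[-3.2,-0.5,6],[0,0,0],1],[[-4.35,-0.5,8.3],[0,0,0],1],[[-4.35,-0.5,8.3],[0,0,0],1]]'
python3 - <<'E'
from h import *
plan([[.454,.253,.107]],Rz(np.radians(86.5)))
snap('scene','s7')
a=cv2.imread('pics/s7.png');cv2.imwrite('pics/c8.png',cv2.resize(a[80:220,220:360],(560,560),interpolation=cv2.INTER_CUBIC))
E
```

```text
time_s: 13.1
eef_pos: [0.4515, 0.2589, 0.2296]
orientation: [-0.706, 0.019, -0.018, 0.707]
wrist_force: [0.4, 0.3, 0.5]
gripper_width: 1.002
[ 0.12  4.9  -0.24] [-0.01  0.08 -0.01]
at [0.4515 0.2589 0.2296] t 13.1 w 1.002 F [0.4 0.3 0.5]
```

View pics/c8.png

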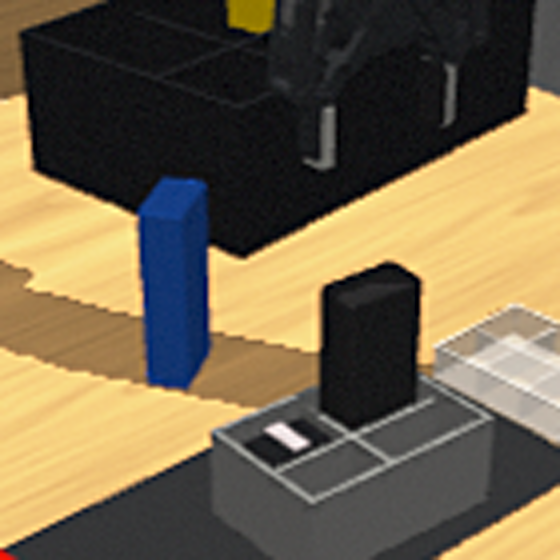

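The fingers straddle the meter; a 6 mm y correction is included in the descent.

```bash
python3 -m inch '[[[0.1,0.5,-0.24],[0,0,0],1],[[0.1,2,-0.24],[0,0,0],1],[[0.1,3.5,-0.24],[0,0,0],1],[[0.1,4.9,-0.24],[0,0,0],1],[[0.1,4.9,-0.24],[0,0,0],1]]'
python3 -m inch '[[[0,0,0],[0,0,0],0.75],[[0,0,0],[0,0,0],0.6],[[0,0,0],[0,0,0],0.5],[[0,0,0],[0,0,0],0.5],[[0,0,0],[0,0,0],0.5]]' 40
python3 - <<'E'
from h import *
plan([[.454,.253,.107]],Rz(np.radians(86.5)))
E
```

```text
time_s: 13.78
eef_pos: [0.4557, 0.2431, 0.1047]
orientation: [0.708, -0.025, 0.022, -0.705]
wrist_force: [0.8, -0.2, 0.7]
gripper_width: 1.0
time_s: 14.4
eef_pos: [0.4583, 0.2478, 0.1094]
orientation: [-0.705, 0.021, -0.024, 0.708]
wrist_force: [1.3, 4.0, 6.5]
gripper_width: 0.701
[-0.19  0.1   0.2 ] [-0.04 -0.02  0.04]
at [0.4583 0.2478 0.1094] t 14.4 w 0.701 F [1.3 4.  6.5]
```

Gripped: the opening is 59.6 mm, the meter's width. Lifting straight up.

```bash
python3 -m inch '[[[0,-0.5,0],[0,0,0],0.5],[[0,-1.5,0],[0,0,0],0.5],[[0,-2.5,0],[0,0,0],0.5],[[0,-3.5,0],[0,0,0],0.5],[[0,-4.5,0],[0,0,0],0.5]]' 60
python3 -m inch '[[[0,-1,0],[0,0,0],0.5],[[0,-1.8,0],[0,0,0],0.5],[[0,-2.2,0],[0,0,0],0.5],[[0,-2.2,0],[0,0,0],0.5],[[0,-2.2,0],[0,0,0],0.5]]'
python3 - <<'E'
from h import *
snap('scene','s8');snap('top','t8')
a=cv2.imread('pics/s8.png');b=cv2.imread('pics/t8.png');k=lambda i,x,y,w,h:cv2.resize(i[y:y+h,x:x+w],(400,400),interpolation=cv2.INTER_CUBIC)
cv2.imwrite('pics/c9.png',np.hstack([k(a,240,60,120,120),k(b,140,180,140,140)]))
plan([[.56,-.218,.27]],Rz(np.radians(92.7)))
E
```

```text
time_s: 15.02
eef_pos: [0.4562, 0.2447, 0.2209]
orientation: [0.707, -0.023, 0.023, -0.706]
wrist_force: [0.5, 1.1, -2.9]
gripper_width: 0.699
time_s: 15.65
eef_pos: [0.4562, 0.2457, 0.274]
orientation: [0.707, -0.023, 0.022, -0.706]
wrist_force: [0.1, 0.2, -3.2]
gripper_width: 0.704
[  5.32   0.17 -18.25] [ 0.01 -1.06 -0.01]
at [0.4563 0.2458 0.274 ] t 15.75 w 0.697 F [ 0.   0.7 -2.8]
```

View pics/c9.png

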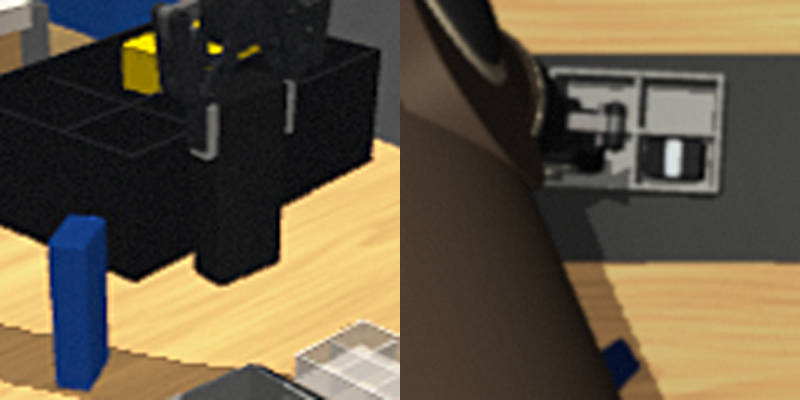

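The meter is lifted out upright, with its foot corners visible in the left crop at (195,270), (222,285) and (281,258). The caddy and plug are undisturbed. I'll measure the meter in the hand and plan the seat pose.

Run:
```python
from h import *
from scipy.optimize import least_squares
np.set_printoptions(precision=4,suppress=True)
s=load('s8');S=lambda u,v:np.array((240+u/3.3333-.35,60+v/3.3333-.35))
Rm=R.from_euler('z',-3.7,degrees=True).as_matrix()
ob=[((-.017,-.03,0),S(195,272)),((.017,-.03,0),S(222,286)),((.017,.03,0),S(281,260))]
r=least_squares(lambda p:np.ravel([np.array(proj(s,p+Rm@q))-uv for q,uv in ob]),[.456,.246,.17])
print('foot',r.x,r.fun.reshape(-1,2))
for q,uv in ob: print(proj(s,np.array([.4563,.2458,.170])+Rm@q),uv)
# refine stand pose with open brace images: pick pixels from s6/t6-independent c4 crop (scene s3) and c1
t=load('t0');s3=load('s3')
C=lambda u,v:np.array((100+u*.35-.3,230+v*.35-.3))
P=lambda u,v:np.array((350+(u-400)/5-.4,155+v/5-.4)); L=lambda u,v:np.array((118+(u-400)/3.3333-.35,260+(v-300)/3.3333-.35))
w=[(t,(.056,.08,.008),P(440,48)),(t,(.056,-.08,.008),P(740,35)),(s3,(.056,.08,.008),C(383,246)),(s3,(.056,-.08,.008),C(178,398))]
def W(p,q): return np.r_[p[:2]+R.from_euler('z',p[2]).as_matrix()[:2,:2]@q[:2],q[2]]
for ww in(w,w[:2],w[2:]):
  r=least_squares(lambda p:np.ravel([np.array(proj(c,W(p,np.array(q))))-uv for c,q,uv in ww]),[.587,-.216,.04]);print('stand',r.x,np.degrees(r.x[2]),r.fun.round(1))
# bar (open) corners ends, z=.1174
for u in[(325,118),(141,232)]: print('bar',onz(s3,*C(*u),.1174))
# seat lip top edges in scene (crop L): front lip outer/top, back lip
for u in[(497,458),(620,388),(545,535),(668,450)]: print('seat',onz(s3,*L(*u),.025))
```

```text
foot [0.4058 0.2964 0.1383] [[-0.2254 -0.7056]
 [ 0.1949 -0.1354]
 [ 0.0267  0.8497]]
(np.float64(297.0596038027897), np.float64(142.30403301443562)) [298.1506 141.2508]
(np.float64(306.2285260930111), np.float64(147.48781891329628)) [306.2507 145.4509]
(np.float64(325.1012400875707), np.float64(140.09073104509412)) [323.9508 137.6508]
stand [ 0.5894 -0.2164  0.0598] 3.4283095881958943 [-0.3 -0.6  0.1 -1.7  0.7 -1.5 -1.6 -0.3]
stand [ 0.5863 -0.2155  0.042 ] 2.4087792814952853 [-0.3  0.   0.3 -0. ]
stand [ 0.5912 -0.2169  0.0686] 3.9304695453592813 [ 1.  -1.2 -0.9  0.8]
bar [ 0.6179 -0.1509  0.1174]
bar [ 0.6235 -0.2759  0.1174]
seat [ 0.5284 -0.253   0.025 ]
seat [ 0.5284 -0.1739  0.025 ]
seat [ 0.5941 -0.2581  0.025 ]
seat [ 0.5882 -0.178   0.025 ]
```

```bash
cat >> h.py <<'E'
yaw=np.radians(3.1); ex=np.array([np.cos(yaw),np.sin(yaw),0]); ez=np.array([0,0,1.]); ey=np.cross(ez,ex)
a20=np.sin(np.radians(20))*ex+np.cos(np.radians(20))*ez; n20=np.cos(np.radians(20))*ex-np.sin(np.radians(20))*ez
H=np.array([.5895,-.2165,.03])
def foot(fz,clear=.0015):
    dx=(-.022-clear+.342*(fz-.03))/.9397; p=H+ex*dx; p[2]=fz; return p
Rs=R.from_rotvec(ey*np.radians(20)).as_matrix()@Rz(np.radians(90)+yaw)
E
python3 - <<'E'
from h import *
F=foot(.022);print(F)
plan([F+a20*(.104+d) for d in(.13,.05,0)],Rs)
E
```

```text
[ 0.56162131 -0.21800986  0.022     ]
[  8.57   1.29 -17.87] [-0.19 -1.12  3.32]
[  7.49   4.3  -17.99] [-0.19 -1.12  3.32]
[  6.81   6.18 -18.07] [-0.19 -1.12  3.32]
at [0.4563 0.2458 0.274 ] t 15.75 w 0.697 F [ 0.   0.7 -2.8]
```

```bash
python3 -m inch '[[[0.5,0,-1.2],[0,0,0],0.5],[[1,0,-3.2],[0,0,0],0.5],[[1.5,0,-5.2],[0,0,0],0.5],[[2,0,-7.2],[0,0,0],0.5],[[2.5,0,-9.2],[0,0,0],0.5]]' 60
python3 -m inch '[[[0.6,0,-2],[0,-0.3,0],0.5],[[1.2,0,-4],[0,-0.6,0],0.5],[[1.8,0,-6],[0,-0.9,0.5],0.5],[[2.4,0,-7.6],[-0.1,-1.1,1],0.5],[[3,0,-8.7],[-0.2,-1.1,1.5],0.5]]'
python3 - <<'E'
from h import *
F=foot(.022)
plan([F+a20*(.104+d) for d in(.13,.05,0)],Rs)
E
```

```text
time_s: 16.38
eef_pos: [0.5043, 0.011, 0.2744]
orientation: [0.707, -0.023, 0.022, -0.707]
wrist_force: [1.5, 0.5, -1.7]
gripper_width: 0.698
time_s: 17.0
eef_pos: [0.5651, -0.2117, 0.2743]
orientation: [0.71, -0.039, -0.074, -0.699]
wrist_force: [0.3, 0.1, -2.4]
gripper_width: 0.701
[ 3.22  0.79 -0.22] [ 0.11 -0.06  1.8 ]
[ 2.62  3.94 -0.19] [ 0.11 -0.06  1.8 ]
[ 2.24  5.9  -0.17] [ 0.11 -0.06  1.8 ]
at [ 0.5651 -0.2117  0.2743] t 17.0 w 0.701 F [ 0.3  0.1 -2.4]
```

```bash
python3 -m inch '[[[1,0.2,-0.1],[0,0,0.6],0.5],[[2,0.5,-0.2],[0.1,0,1.2],0.5],[[3.1,0.8,-0.2],[0.1,-0.06,1.8],0.5],[[3.2,0.8,-0.2],[0.1,-0.06,1.8],0.5],[[3.2,0.8,-0.2],[0.1,-0.06,1.8],0.5]]'
python3 - <<'E'
from h import *
F=foot(.022)
plan([F+a20*(.104+d) for d in(.13,.04,.02,0)],Rs)
snap('scene','s9');snap('top','t9')
a=cv2.imread('pics/s9.png');b=cv2.imread('pics/t9.png');k=lambda i,x,y,w,h:cv2.resize(i[y:y+h,x:x+w],(400,400),interpolation=cv2.INTER_CUBIC)
cv2.imwrite('pics/c10.png',np.hstack([k(a,90,200,150,150),k(b,330,140,120,120)]))
E
```

```text
time_s: 17.62
eef_pos: [0.641, -0.211, 0.2419]
orientation: [0.7, -0.103, -0.141, -0.693]
wrist_force: [-0.3, 0.9, -1.7]
gripper_width: 0.699
[ 0.01 -0.01 -0.11] [0.01 0.01 0.02]
[ 0.01  3.59 -0.1 ] [0.01 0.01 0.02]
[ 0.01  4.39 -0.1 ] [0.01 0.01 0.02]
[ 0.01  5.19 -0.1 ] [0.01 0.01 0.02]
at [ 0.641  -0.211   0.2419] t 17.625 w 0.699 F [-0.3  0.9 -1.7]
```

View pics/c10.png

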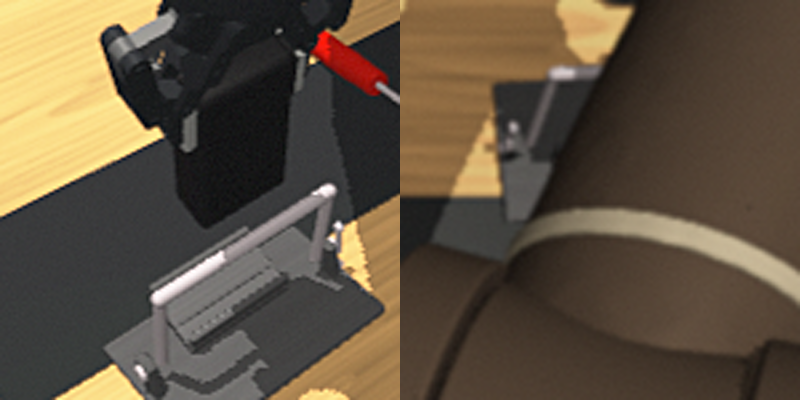

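Run:
```python
from h import *
s=load('s9');C=lambda u,v:np.array((90+u*.375-.3,200+v*.375-.3))
st=manip.read_state();p=np.array(st['eef_pos']);F=p-a20*.104
for q,o in(((.017,-.03),(208,228)),((.017,.03),(283,186)),((-.017,-.03),(178,197))): print('foot',np.round(proj(s,F+n20*q[0]+ey*q[1]),1),C(*o))
B=H+ex*.0318+ez*.0874
for y,o in((-.062,(157,297)),(.062,(331,188))): print('bar',np.round(proj(s,B+ey*y),1),C(*o))
d=lambda v:np.round(np.array(proj(s,F+v*.01))-proj(s,F),1)
print('px/10mm n,ey,a',d(n20),d(ey),d(a20))
```

```text
foot [165.3 290. ] [167.7 285.2]
foot [196.7 270.8] [195.825 269.45 ]
foot [153.4 274.5] [156.45  273.575]
bar [148.9 311.6] [148.575 311.075]
bar [212.5 271.5] [213.825 270.2  ]
px/10mm n,ey,a [3.5 4.4] [ 5.2 -3.1] [ 0.2 -3.1]
```

Predicted and observed pixels agree: bar within 1.5 px, foot within the corner rounding. Lowering along the lean, slowing before contact.

```bash
python3 -m inch '[[[0,1,-0.1],[0,0,0],0.5],[[0,2,-0.1],[0,0,0],0.5],[[0,3,-0.1],[0,0,0],0.5],[[0,3.9,-0.1],[0,0,0],0.5],[[0,3.9,-0.1],[0,0,0],0.5]]'
python3 -m inch '[[[0,0.15,0],[0,0,0],0.5],[[0,0.3,0],[0,0,0],0.5],[[0,0.45,0],[0,0,0],0.5],[[0,0.6,0],[0,0,0],0.5],[[0,0.6,0],[0,0,0],0.5]]'
python3 - <<'E'
from h import *
F=foot(.022)
plan([F+a20*(.104+d) for d in(.02,.01,0)],Rs)
E
```

```text
time_s: 18.35
eef_pos: [0.6071, -0.2149, 0.1512]
orientation: [0.699, -0.103, -0.141, -0.693]
wrist_force: [0.6, 0.0, -2.3]
gripper_width: 0.701
time_s: 18.98
eef_pos: [0.6031, -0.2152, 0.1364]
orientation: [0.7, -0.103, -0.141, -0.693]
wrist_force: [0.4, 0.6, -2.9]
gripper_width: 0.697
[ 0.   -0.09 -0.02] [0.   0.02 0.02]
[ 0.    0.31 -0.02] [0.   0.02 0.02]
[-0.    0.71 -0.02] [0.   0.02 0.02]
at [ 0.6031 -0.2152  0.1364] t 18.975 w 0.697 F [ 0.4  0.6 -2.9]
```

```bash
python3 -m inch '[[[0,0.1,0],[0,0,0],0.5],[[0,0.2,0],[0,0,0],0.5],[[0,0.3,0],[0,0,0],0.5],[[0,0.3,0],[0,0,0],0.5],[[0,0.3,0],[0,0,0],0.5]]'
python3 -m inch '[[[0,0.08,0],[0,0,0],0.5],[[0,0.16,0],[0,0,0],0.5],[[0,0.16,0],[0,0,0],0.5],[[0,0.16,0],[0,0,0],0.5],[[0,0.16,0],[0,0,0],0.5]]'
python3 - <<'E'
from h import *
F=foot(.022)
plan([F+a20*(.104+d) for d in(.01,0)],Rs)
E
```

```text
time_s: 19.6
eef_pos: [0.6009, -0.2154, 0.1298]
orientation: [0.7, -0.102, -0.141, -0.693]
wrist_force: [0.4, -0.1, -2.7]
gripper_width: 0.697
time_s: 20.23
eef_pos: [0.5996, -0.2155, 0.126]
orientation: [0.7, -0.102, -0.141, -0.693]
wrist_force: [-0.6, 0.7, -2.8]
gripper_width: 0.7
[-0.01 -0.13 -0.02] [0.01 0.02 0.03]
[-0.01  0.27 -0.02] [0.01 0.02 0.03]
at [ 0.5996 -0.2155  0.126 ] t 20.225 w 0.7 F [-0.6  0.7 -2.8]
```

```bash
python3 -m inch '[[[0,0.06,0],[0,0,0],0.5],[[0,0.12,0],[0,0,0],0.5],[[0,0.12,0],[0,0,0],0.5],[[0,0.12,0],[0,0,0],0.5],[[0,0.12,0],[0,0,0],0.5]]'
python3 -m inch '[[[0,0.05,0],[0,0,0],0.5],[[0,0.1,0],[0,0,0],0.5],[[0,0.1,0],[0,0,0],0.5],[[0,0.1,0],[0,0,0],0.5],[[0,0.1,0],[0,0,0],0.5]]'
python3 - <<'E'
from h import *
plan([foot(.022)+a20*.104],Rs)
E
```

```text
time_s: 20.85
eef_pos: [0.5985, -0.2155, 0.1232]
orientation: [0.7, -0.102, -0.141, -0.693]
wrist_force: [-0.9, -1.3, -3.1]
gripper_width: 0.7
time_s: 21.48
eef_pos: [0.5985, -0.2155, 0.122]
orientation: [0.7, -0.101, -0.141, -0.693]
wrist_force: [1.6, 1.4, 4.8]
gripper_width: 0.697
[-0.02  0.11 -0.02] [0.01 0.02 0.05]
at [ 0.5985 -0.2155  0.122 ] t 21.475 w 0.697 F [1.6 1.4 4.8]
```

Contact came with the foot at z ≈ 0.024, about 8 N along the floor normal. No more views are left, so I'll check by feel that the foot is on the floor inside the trough: raise it 1 mm and probe towards the front lip.

```bash
python3 -m inch '[[[0,-0.06,0],[0,0,0],0.5],[[-0.06,-0.06,0],[0,0,0],0.5],[[-0.12,-0.06,0],[0,0,0],0.5],[[-0.12,-0.06,0],[0,0,0],0.5],[[-0.12,-0.06,0],[0,0,0],0.5]]'
for i in 1 2; do python3 -m inch '[[[-0.04,0,0],[0,0,0],0.5],[[-0.08,0,0],[0,0,0],0.5],[[-0.08,0,0],[0,0,0],0.5],[[-0.08,0,0],[0,0,0],0.5],[[-0.08,0,0],[0,0,0],0.5]]'; done
```

```text
time_s: 22.1
eef_pos: [0.5957, -0.2157, 0.1232]
orientation: [0.7, -0.102, -0.141, -0.693]
wrist_force: [3.5, 1.6, -0.7]
gripper_width: 0.7
time_s: 22.72
eef_pos: [0.5939, -0.2154, 0.1239]
orientation: [0.7, -0.102, -0.141, -0.693]
wrist_force: [5.1, 1.7, -0.8]
gripper_width: 0.7
time_s: 23.35
eef_pos: [0.5924, -0.2152, 0.1244]
orientation: [0.7, -0.102, -0.141, -0.693]
wrist_force: [7.0, 1.2, -1.3]
gripper_width: 0.692
```

The height rules out either lip: the foot would have to be above 0.03 on the front lip, and on the back lip the floor would have to lie below the base. The side force also shows the front lip stopping the foot. So the meter is in the trough. Moving back towards the brace until it touches.

```bash
python3 -m inch '[[[0.1,-0.04,0],[0,0,0],0.5],[[0.2,-0.04,0],[0,0,0],0.5],[[0.28,-0.04,0],[0,0,0],0.5],[[0.28,-0.04,0],[0,0,0],0.5],[[0.28,-0.04,0],[0,0,0],0.5]]'
python3 -m inch '[[[0.04,0,0],[0,0,0],0.5],[[0.06,0,0],[0,0,0],0.5],[[0.06,0,0],[0,0,0],0.5],[[0.06,0,0],[0,0,0],0.5],[[0.06,0,0],[0,0,0],0.5]]'
python3 - <<'E'
from h import *
plan([foot(.022)+a20*.104],Rs); print(manip.read_state()['ft_torque'])
E
```

```text
time_s: 23.98
eef_pos: [0.5982, -0.2157, 0.1231]
orientation: [0.7, -0.103, -0.141, -0.693]
wrist_force: [-0.4, 0.6, -2.2]
gripper_width: 0.697
time_s: 24.6
eef_pos: [0.5999, -0.2155, 0.1226]
orientation: [0.7, -0.102, -0.141, -0.693]
wrist_force: [0.3, -0.3, -2.8]
gripper_width: 0.701
[-0.06  0.15 -0.02] [0.01 0.01 0.03]
at [ 0.5999 -0.2155  0.1226] t 24.6 w 0.701 F [ 0.3 -0.3 -2.8]
[ 0.06611863 -0.60538046 -0.03060425]
```

```bash
for i in 1 2; do python3 -m inch '[[[0.03,0,0],[0,0,0],0.5],[[0.06,0,0],[0,0,0],0.5],[[0.06,0,0],[0,0,0],0.5],[[0.06,0,0],[0,0,0],0.5],[[0.06,0,0],[0,0,0],0.5]]'; done
python3 - <<'E'
from h import *
plan([foot(.022)+a20*.104],Rs); print(manip.read_state()['ft_torque'])
E
```

```text
time_s: 25.22
eef_pos: [0.6013, -0.2154, 0.1221]
orientation: [0.7, -0.102, -0.141, -0.693]
wrist_force: [0.2, 0.2, -2.6]
gripper_width: 0.696
time_s: 25.85
eef_pos: [0.6023, -0.2153, 0.1217]
orientation: [0.7, -0.103, -0.141, -0.693]
wrist_force: [-3.2, 0.3, 1.2]
gripper_width: 0.697
[-0.17  0.15 -0.02] [0.   0.01 0.02]
at [ 0.6023 -0.2153  0.1217] t 25.85 w 0.697 F [-3.2  0.3  1.2]
[0.10900497 0.65213263 0.0760339 ]
```

The back contact was felt (-3 N). Ease to the floor, then release gently.

```bash
python3 -m inch '[[[-0.03,0.02,0],[0,0,0],0.5],[[-0.03,0.04,0],[0,0,0],0.5],[[-0.03,0.05,0],[0,0,0],0.5],[[-0.03,0.05,0],[0,0,0],0.5],[[-0.03,0.05,0],[0,0,0],0.5]]' 20
python3 - <<'E'
from h import *
plan([foot(.022)+a20*.104],Rs); print(manip.read_state()['ft_torque'])
E
```

```text
time_s: 26.48
eef_pos: [0.6018, -0.2154, 0.1209]
orientation: [0.7, -0.102, -0.141, -0.693]
wrist_force: [-1.1, 1.5, 4.0]
gripper_width: 0.697
[-0.16  0.11 -0.02] [0.01 0.02 0.03]
at [ 0.6018 -0.2154  0.1209] t 26.475 w 0.697 F [-1.1  1.5  4. ]
[0.05348332 0.47600266 0.08882006]
```

```bash
python3 -m inch '[[[0,0,0],[0,0,0],0.75],[[0,0,0],[0,0,0],0.8],[[0,0,0],[0,0,0],0.9],[[0,0,0],[0,0,0],1],[[0,0,0],[0,0,0],1]]'
python3 -m inch '[[[0,-0.3,0],[0,0,0],1],[[0,-1,0],[0,0,0],1],[[0,-2,0],[0,0,0],1],[[0,-3.5,0],[0,0,0],1],[[0,-5.5,0],[0,0,0],1]]'
python3 -m inch '[[[0,-1,1],[0,0,0],1],[[0,-1,3],[0,0,0],1],[[0,-1,5],[0,0,0],1],[[0,-1,7],[0,0,0],1],[[0,-1,9],[0,0,0],1]]'
python3 -m inch '[[[-1,0,2],[0,0,0],1],[[-2,0,4],[0,0,0],1],[[-3,0,6],[0,0,0],1],[[-3,0,8],[0,0,0],1],[[-3,0,8],[0,0,0],1]]'
python3 - <<'E'
from h import *
s=snap('scene','s10');t=snap('top','t10')
g=cv2.cvtColor(s['color'],cv2.COLOR_RGB2GRAY)
plan([foot(.022)+a20*.104],Rs)
F=np.array([.6018,-.2154,.1209])-a20*.104
np.set_printoptions(linewidth=250)
for nm,c in(('scene',s),('top',t)):
  for q in[(.017,-.03,.14),(.017,.03,.14),(-.017,-.03,.14),(-.017,.03,.14),(.017,-.03,0),(.017,.03,0),(-.017,-.03,0)]: print(nm,q,np.round(proj(c,F+n20*q[0]+ey*q[1]+a20*q[2]),1))
print(g[225:330:4,125:240:4])
E
```

```text
time_s: 27.1
eef_pos: [0.6016, -0.2154, 0.1207]
orientation: [0.7, -0.102, -0.141, -0.693]
wrist_force: [-0.1, -0.4, 0.2]
gripper_width: 1.0
time_s: 27.72
eef_pos: [0.6484, -0.2126, 0.2519]
orientation: [0.7, -0.103, -0.141, -0.693]
wrist_force: [1.3, -0.5, 0.4]
gripper_width: 1.001
time_s: 28.35
eef_pos: [0.6443, 0.0141, 0.2751]
orientation: [0.7, -0.102, -0.141, -0.693]
wrist_force: [0.4, 0.6, -0.2]
gripper_width: 1.0
time_s: 28.98
eef_pos: [0.5615, 0.2138, 0.3001]
orientation: [0.699, -0.099, -0.144, -0.693]
wrist_force: [-0.3, -0.4, -0.1]
gripper_width: 1.003
[  2.82   6.65 -17.02] [0.01 0.03 0.04]
at [0.5627 0.2083 0.2999] t 29.075 w 1.003 F [-0.5 -0.7 -0.2]
scene (0.017, -0.03, 0.14) [166.3 289.8]
scene (0.017, 0.03, 0.14) [198.1 270.3]
scene (-0.017, -0.03, 0.14) [154.1 274.1]
scene (-0.017, 0.03, 0.14) [186.  255.7]
scene (0.017, -0.03, 0) [165.  325.7]
scene (0.017, 0.03, 0) [192.6 307.3]
scene (-0.017, -0.03, 0) [154.6 311.7]
top (0.017, -0.03, 0.14) [419.  152.2]
top (0.017, 0.03, 0.14) [392.7 153.7]
top (-0.017, -0.03, 0.14) [422.4 164.8]
top (-0.017, 0.03, 0.14) [395.6 1
[... 2627 characters left out ...]
 55  56  59 246 227 150   7  25  24  20  16  20  40  67  46  57  61  59 102 101  57  62 106 216 215 210]
 [ 54  55  54  55  53  49 189  94 100  20  16  20  10  14  72  42  43  63  62  62  60  61  60  60 105 105 101 185 220]
 [ 55  54  54  56  55  53 110 116 114  56  18  18  39  68  42  59  63  62  62  60  60  60 110 103 103 105 105  82 198]
 [ 53  55  55  55  57 103 111  44  91 122  11  74  43  47  61  61  62  60  61  62  62 107 102 100 107  81 180 208 222]
 [ 56  54  51 115 104 104 112  98  83 111 105  42  59  64  60  64  61  61  62  64 103 102 103 107  48 214 217 216 215]
 [ 59  69 103 107 105 103 111  98 107  67  44  64 106  64  57  62  62  60 107 102 100 105 102  80 212 220 212 207 200]]
```

Run:
```python
from h import *
for n,bx in(('t',dict(bottle=(298,82,30,52),keypad=(336,97,34,34),spool=(384,113,30,28),battery=(300,142,18,22),driver=(300,200,18,80),bread=(204,106,70,30))),('s',dict(driver=(200,205,62,50),battery=(283,275,28,28),bread=(348,243,80,52),keypad=(255,335,64,55),spool=(192,358,46,48),bottle=(308,232,44,102),blue=(252,122,24,58),decoy=(385,148,48,78)))):
  A=cv2.imread(f'pics/{n}0.png').astype(int);B=cv2.imread(f'pics/{n}10.png').astype(int)
  for k,(x,y,w,h) in bx.items(): print(n,k,round(float((np.abs(A-B)[y:y+h,x:x+w].max(2)>60).mean()),3))
s=manip.snapshot('scene')['color'].astype(int);B=cv2.imread('pics/s10.png')[:,:,::-1].astype(int)
print('stand region change',(np.abs(s-B)[230:340,120:240].max(2)>40).mean())
manip.hand_in()
```

```text
t bottle 0.0
t keypad 0.0
t spool 0.0
t battery 0.0
t driver 0.0
t bread 0.256
s driver 0.0
s battery 0.0
s bread 0.0
s keypad 0.0
s spool 0.0
s bottle 0.059
s blue 0.249
s decoy 0.01
stand region change 0.0
the job is handed in; nothing more can be done
```

The job is done and handed in at about 29 s of the 72 s limit.

**What I did**
- **Brace:** I gripped the bar, swung it over to about 1.88 rad and let go. The picture afterwards showed it at its end stop.
- **Caddy:** I pulled it about 100 mm with both open fingers low on the far wall, at 5–6 N. Its far corners ended at x ≈ 0.53 and 0.52, and the mat edge is at about 0.549.
- **Meter:** I gripped it by its width, lifted it straight out and tilted it back 20°. I lowered it to floor contact at under 10 N, eased it back until it touched behind, then released it.

**Last checks**
- **Seated meter:** the final scene picture matches the predicted pose: top corner at (185,257) against (186,256) predicted. Nothing in the stand area changed between the last two pictures, and the gripper was well clear. I had used all 12 picture views (the plan was about 8), so I checked this by pixel values only.
- **Seat position, front to back:** the back contact came about 4 mm further back than I predicted. I could not tell whether the meter touched the brace bar or the seat's back lip first.
- **Screen direction:** I did not check it in a picture. I took it from the description and kept the meter facing the same way.
- **Bystanders:** the screwdriver, battery, keypad and spool are unchanged in both views.
    - **Breadboard:** it differs in the top view but not in the scene view.
    - **Bottle and blue box:** the scene view shows differences (blue box 25%, bottle 6%). The bottle is unchanged in the top view; the blue box was checked only in the scene view.
    - I put these differences down to the arm or its shadow, but did not confirm that.
    - The parts box was not compared.

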